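# Swap two ink bottles in the sloping rack

## Robot

A 6-joint arm with a two-finger parallel gripper is mounted at the origin on the work surface. World frame = base frame: x ahead of the robot, y to its left, z up, the work surface at z = 0. Lengths are in mm, angles in rad, forces in N, time in s.
With the tool pointing down it reaches from about 250 to 775 mm from the base axis. Payload 8.9 kg.
Tool frame: the origin (TCP) lies at the very end of the fingers, on their centre line; the grasp point (between the pads) lies bot.pinch_z behind it (bot.pinch_z is the distance from the TCP to the grasp point, in mm); z points along the fingers, y is the line along which they close (so a half turn about z gives the same grasp; the last joint's range is limited). The gripper opens to 85 mm and grips with 20 to 120 N. Pads are 22 mm wide; open, the fingers measure 114 mm over their backs; the gripper's body (76 mm by 85 mm) begins 54 mm behind the grasp point. The pads swing forward as they close: fully open they stand 13 mm farther back than shut.
Start: joints at [-1.328, 0.291, -0.153, 1.127, 0, 1.431], TCP at [195.612, -487.196, 231.305] pointing down, gripper open.
Joint ranges: [-2.52, 2.52], [-0.91, 1.74], [-1.3, 1.37], [-1.96, 2.02], [-1.52, 1.47], [-3.14, 3.14]. Speed limits (rad/s): [2.22, 2.22, 2.79, 3.14, 3.14, 3.14].

## Interface

Orientations are given as a rotation vector (axis times angle).
In Python, from plant import bot gives the robot as it stands. The module is installed in compiled form; this text tells all that it offers.
- The arm moves only by the tool carry_out, never from a script. Its argument "rows" is a list of rows, each an object with "delta_pos": the shift along the tool's x, y, z in cm, a list of three; "spin": the turn about the tool's z in degrees. In form: [{"delta_pos": [x, y, z], "spin": spin}, ...]. A call has exactly 8 rows; each row is the pose to reach, as a shift and turn from the pose commanded when the call began, along the tool's axes at that moment; what a row does not reach only later rows make up. A row lasts 1/8 s, in which the tool goes at most 62.5 mm and 10.7 degrees, less where a joint would pass 70% of its speed; a pose out of reach is approached as far as the arm can. A call with a gripper value outside its range is refused whole. "hand" is the finger opening in cm, from 0 to 8.54, set as the call begins (left out, the last holds). The fingers move at their own pace and stop on an object; the grip force is fixed at half the most. Time passes only in rows, so rows that repeat a pose let the fingers close, or fill a call up. It gives the time, the measured TCP pose, the force, the opening and the grip force at its end, in the units of the state.
- bot.sense(): the state, without advancing time (a new reading comes with each control period).
- bot.get_image(name): name is "scene" or "top" or "wrist"; returns (picture, depth): 384x512x3 uint8, red, green, blue; 384x512 float32, mm along the optical axis (not along the pixel's ray), 0 where there is no reading.
- bot.camera_model(name): a dict with "intrinsics" (3x3 intrinsics, pixels), "rvec" (rotation vector, rad) and "tvec" (3), from world to camera coordinates, as OpenCV has them; the wrist camera has in their place "tool_from_camera" (4x4, takes a point from camera to tool coordinates, whose origin is the TCP and whose axes are the flange's). Camera axes: x right, y down, z forward; pixel columns grow to the right and rows downward; lengths in mm; the calibration is good to about 2 mm. A picture is of the moment at which its call begins: read the wrist's pose just before it. camera_model takes no time and is no camera call.
- bot.job_done(): hands the job in; it is judged then, once.
Trained networks look in the newest picture that a camera, given by its name, has taken for a name from the list of things; names that differ only in an ending like _2 or _b are one class to them, and where a whole thing is asked for, a point or a joint stands for the part that bears it (a point fixed in the world has none). Each returns a list of dicts, best first, with "conf" (0 to 1); they miss things now and then, are a little off and sometimes report something else, mostly with a low value. They report only what shows in the picture. A call takes as long as a camera call.
- bot.recognise(camera, target): "xyz" ([x, y, z] in mm, in world coordinates, good to about 4 mm: the middle of the surface that is visible of it).
The state is a dict: "clock": time; "joint_positions": joint angles; "qvel": joint speeds; "joint_torque": joint torques, N m; "ee_pos": TCP position; "tcp_rot": TCP orientation; "wrist_force": force on the tool from outside, world axes, zero at the start; "ft_torque": the same for the moment, N m; "finger_gap": finger opening in mm; "gripper_force": force on a finger pad.
Only numpy, scipy, OpenCV 4.12 (cv2) and the standard library are available. Lean on these libraries where they do the work, as an engineer would, in place of code of your own. Each camera call takes 0.05 s, during which the arm holds its last target. There are 200 camera calls.

## Task

Two ink bottles are in each other's place: swap the red and the green bottle in the sloping rack, so that each ends fully home in the bay where the other was, resting on the foot board and lying against the bed. You may stand a bottle on the black ink slab or the table on the way, but never tip one over, and set bottles down gently, letting go only once you feel them stand on their foot: do not let them drop or slide in. Leave the blue bottle, the tin and the ink knife where they are.

Things in the scene. Friction and masses are not known exactly. Their poses are not given: they have to be found in the camera images.
- rack: fixed plywood ink rack, 372 mm wide (y), 145 mm deep (x), 347 mm high with the tins on its shelf. Origin: centre of its underside on the table; x away from the robot, z up. Its solid base is 72 mm high and carries three sloping bays side by side, 85 mm apart, and a shelf over them on two side panels (12 mm thick, x from -23 to +67 mm, inner faces at y = +-174 mm)
- cradle: the rack's wooden part with the bays, leaning 25 degrees from vertical, upper ends towards the robot. Frame at the middle bay's foot point, z up along the bays. A bottle lies on the bed (at x = -24 mm, 55 mm long) with its foot on the foot board (z = 0), cap towards the robot. Bays are 54 mm wide between rails 50 mm long (z) that stand 36 mm above the bed; open in front and at the upper end
- shelf_edge (a point): middle of the lower front edge (nearest the robot) of the rack's fixed shelf, 273 mm above the table; axes as the rack's. The shelf is 90 mm deep, 12 mm thick. The cap tops of bottles at home lie about 23 mm in front of this edge and 76 mm below it, so a gripper pointing straight down on a cap strikes the shelf: come from the robot's side, along the bay
- bay_left (a point): foot point of the rack's left bay (left is +y of the rack), on the foot board: here lies the origin of a bottle that is fully home. z: up along the bay, the way a bottle slides out, leaning 25 degrees from vertical towards the robot; x: square to the bed, up and away from the robot; y: across the bays
- bay_middle (a point): foot point of the rack's middle bay (left is +y of the rack), on the foot board: here lies the origin of a bottle that is fully home. z: up along the bay, the way a bottle slides out, leaning 25 degrees from vertical towards the robot; x: square to the bed, up and away from the robot; y: across the bays
- bay_right (a point): foot point of the rack's right bay (left is +y of the rack), on the foot board: here lies the origin of a bottle that is fully home. z: up along the bay, the way a bottle slides out, leaning 25 degrees from vertical towards the robot; x: square to the bed, up and away from the robot; y: across the bays
- red_bottle: red round ink bottle, rigid, 0.11 to 0.21 kg, 110 mm tall: body 48 mm diameter up to 62 mm, shoulder tapering to a 20 mm neck at 76 mm, cap of 28 mm diameter from 84 to 110 mm, all red with a white label. Origin: centre of its underside; z: along its axis towards the cap
- green_bottle: green round ink bottle, rigid, 0.11 to 0.21 kg, 110 mm tall: body 48 mm diameter up to 62 mm, shoulder tapering to a 20 mm neck at 76 mm, cap of 28 mm diameter from 84 to 110 mm, all green with a white label. Origin: centre of its underside; z: along its axis towards the cap
- blue_bottle: blue round ink bottle, rigid, 0.11 to 0.21 kg, 110 mm tall: body 48 mm diameter up to 62 mm, shoulder tapering to a 20 mm neck at 76 mm, cap of 28 mm diameter from 84 to 110 mm, all blue with a white label. Origin: centre of its underside; z: along its axis towards the cap. It fills the third bay and must stay there
- slab: fixed flat black ink slab on the table, 140 mm (x) by 160 mm (y), 8 mm thick, free on top. Origin: centre of its underside; z up
- tin: bystander: closed steel ink tin with a paper label, 68 mm diameter, 75 mm tall, standing on the table to the right of the rack. Origin: centre of its underside; z up
- ink_knife: bystander: ink knife (spatula), about 200 mm long, lying flat on the table beyond the slab. Origin near its middle on the table; x along it

How it is judged:
By the outcome, as a careful person would: the job done as asked, in the order asked, and still so for the second after the job is handed in, with the robot touching nothing.
It also fails if it takes over 72 s, if anything falls off the work surface, if the arm or the gripper's body presses on something with over 40 N, if the wrist force passes 120 N, or if a joint passes its speed limit or range.

## Working session

There is one attempt and no reset: what is moved stays moved. The work goes in short steps, Python scripts to look and compute and a tool call to move; the robot and the scene stay as the last step left them, time stands still between calls to the robot, and variables do not carry over. Pictures are saved under pics/ and viewed, at most 10 in all, crops included, and the job is handed in when it is done.

Besides the shell and the picture viewer there is one more tool, called as a command line: name --argument value ..., lists and objects as JSON in quotes. carry_out: Moves the arm, as the interface text tells. Its arguments: {"type":"object","properties":{"rows":{"type":"array"},"hand":{"type":"number"}},"required":["rows"]}

```bash
mkdir -p pics; cat > h.py <<'E'
from plant import bot
import numpy as np, cv2
from scipy.spatial.transform import Rotation as R
def cam(n):
    s=bot.sense(); m=bot.camera_model(n); im,d=bot.get_image(n); K=np.array(m["intrinsics"])
    if n=="wrist":
        T=np.eye(4);T[:3,:3]=R.from_rotvec(s["tcp_rot"]).as_matrix();T[:3,3]=s["ee_pos"];T=T@np.array(m["tool_from_camera"])
    else:
        T=np.eye(4);T[:3,:3]=R.from_rotvec(np.ravel(m["rvec"])).as_matrix();T[:3,3]=np.ravel(m["tvec"]);T=np.linalg.inv(T)
    v,u=np.mgrid[:d.shape[0],:d.shape[1]]
    P=np.stack([(u-K[0,2])/K[0,0]*d,(v-K[1,2])/K[1,1]*d,d],-1)@T[:3,:3].T+T[:3,3]
    P[d==0]=np.nan
    return im,d,P,T,K
E
python3 - <<'E'
from h import *
np.set_printoptions(precision=3,suppress=True)
s=bot.sense();print(s,bot.pinch_z)
ims=[]
for n in ["scene","top"]:
    im,d,P,T,K=cam(n);ims.append(im);np.save(f"/tmp/{n}.npy",P);print(n,T,K[0,0])
    cv2.imwrite(f"pics/{n}0.png",im[...,::-1])
    for t in ["red_bottle","green_bottle","blue_bottle","slab","tin","ink_knife","rack","cradle","shelf_edge","bay_left","bay_middle","bay_right"]:
        print(n,t,[(np.round(r["xyz"]),round(r["conf"],2)) for r in bot.recognise(n,t)[:2]])
print(bot.camera_model("wrist"))
cv2.imwrite("pics/both0.png",cv2.resize(np.vstack(ims)[...,::-1],(400,600)))
E
```

```text
{'clock': 0.0, 'joint_positions': array([-1.328,  0.291, -0.154,  1.127, -0.   ,  1.431]), 'qvel': array([-0.   , -0.001, -0.001,  0.001, -0.002,  0.001]), 'joint_torque': array([ -0.001, -53.714,  33.137,   0.016,  -0.   ,  -0.   ]), 'ee_pos': array([ 195.504, -486.775,  230.728]), 'tcp_rot': array([-3.083, -0.596,  0.   ]), 'wrist_force': array([ 0.099, -0.188,  0.787]), 'ft_torque': array([ 0.015,  0.011, -0.031]), 'gripper_force': 0.0, 'finger_gap': 85.67451698317822} 18.700000000000003
scene [[  -0.569    0.468   -0.676 1334.395]
 [   0.822    0.303   -0.482  558.06 ]
 [  -0.021   -0.83    -0.558  777.427]
 [   0.       0.       0.       1.   ]] 381.6489913194763
scene red_bottle [(array([ 706., -111.,  146.]), 0.64)]
scene green_bottle [(array([707., -33., 144.]), 0.97)]
scene blue_bottle [(array([ 715., -151.,  108.]), 0.74), (array([ 712., -199.,  146.]), 0.6)]
scene slab [(array([451., 320.,   8.]), 0.71)]
scene tin []
scene ink_knife [(array([593., 409.,  -6.]), 0.83)]
scene rack [(array([753., -81., 139.]), 0.74), (array([ 714., -152.,  112.]), 0.48)]
scene cradle [(array(
[... 720 characters left out ...]
ay([ 677., -372.,   78.]), 0.57)]
top ink_knife [(array([580., 413.,   6.]), 0.55)]
top rack [(array([ 713., -119.,  284.]), 0.71)]
top cradle [(array([ 685., -111.,  133.]), 0.66)]
top shelf_edge []
top bay_left [(array([ 685., -109.,  133.]), 0.65)]
top bay_middle [(array([ 683., -112.,  131.]), 0.73)]
top bay_right [(array([ 684., -113.,  134.]), 0.6)]
{'intrinsics': array([[290.715,   0.   , 255.875],
       [  0.   , 290.715, 190.643],
       [  0.   ,   0.   ,   1.   ]]), 'tool_from_camera': array([[  -0.   ,   -0.962,   -0.273,   68.745],
       [   1.   ,   -0.   ,    0.   ,    0.93 ],
       [  -0.   ,   -0.273,    0.962, -143.02 ],
       [   0.   ,    0.   ,    0.   ,    1.   ]])}
```

View pics/scene0.png

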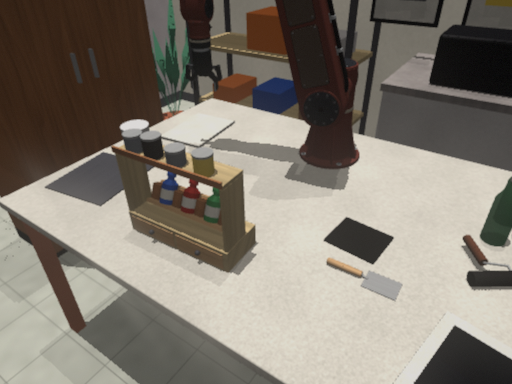

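View pics/top0.png

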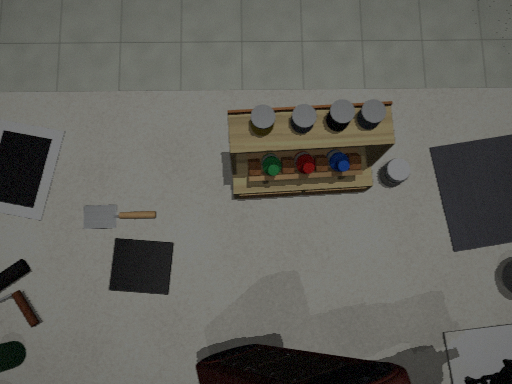

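The scene view, taken from behind the rack, shows blue/red/green bottles at pixels (170,190), (192,197), (214,205). The top view shows green, red and blue caps at (272,167), (306,162), (340,160), the slab at (142,266), the knife at (120,215) and the tin at (397,172). So green is in the left bay, red in the middle and blue in the right. Next I fit the rack pose from depth.

```bash
cat > fit.py <<'E'
from h import *
np.set_printoptions(precision=3,suppress=True)
P=np.load("/tmp/top.npy"); m=bot.camera_model("top")
def reg(zlo,zhi,x0,x1,y0,y1):
    with np.errstate(invalid='ignore'):
        k=(P[...,2]>zlo)&(P[...,2]<zhi)&(P[...,0]>x0)&(P[...,0]<x1)&(P[...,1]>y0)&(P[...,1]<y1)
    return P[k]
for n,a in dict(shelf=(278,292,600,900,-400,150),base=(64,80,600,900,-320,150),slab=(4,14,350,560,200,450)).items():
    q=reg(*a); print(n,len(q),np.median(q[:,2]),cv2.minAreaRect(q[:,:2].astype(np.float32)), q.min(0),q.max(0))
q=reg(278,292,600,900,-400,150)
# front edge line of shelf
e=[]
for y in np.arange(-290,60,10):
    s=q[abs(q[:,1]-y)<5]
    if len(s)>3:e.append((y,s[:,0].min()))
e=np.array(e);p=np.polyfit(e[:,0],e[:,1],1);print("shelf front x = ",p,np.std(e[:,1]-np.polyval(p,e[:,0])))
q=reg(60,80,600,700,-320,150);e=[]
for y in np.arange(-280,50,10):
    s=q[abs(q[:,1]-y)<5]
    if len(s)>3:e.append((y,s[:,0].min()))
e=np.array(e);p=np.polyfit(e[:,0],e[:,1],1);print("base front x = ",p,np.std(e[:,1]-np.polyval(p,e[:,0])))
q=reg(185,205,600,760,-260,20)
for lo,hi in [(-80,0),(-160,-80),(-250,-160)]:
    s=q[(q[:,1]>lo)&(q[:,1]<hi)];print("cap",len(s),s.mean(0) if len(s) else 0,s.max(0) if len(s) else 0)
E
python3 fit.py
```

```text
shelf 4550 284.42762277223653 ((733.8084106445312, -122.44232177734375), (97.47758483886719, 372.9844055175781), 2.6155872344970703) [ 676.963 -310.491  278.104] [789.829  65.428 291.977]
base 2259 71.34901885654426 ((686.21142578125, -124.2811279296875), (112.12208557128906, 372.0166931152344), 2.5958757400512695) [ 623.019 -312.109   64.077] [749.239  60.609  79.626]
slab 2954 7.48180222498479 ((454.521728515625, 325.46282958984375), (247.25762939453125, 208.60110473632812), 89.86164855957031) [350.166 201.93    4.007] [559.115 448.961  13.922]
shelf front x =  [ -0.046 679.849] 0.40730465930752563
base front x =  [ -0.048 625.384] 0.9627647456700625
cap 117 [660.393 -39.879 195.637] [678.077 -26.751 203.498]
cap 116 [ 664.568 -124.242  195.496] [ 681.819 -111.131  203.596]
cap 118 [ 668.662 -208.846  195.509] [ 686.274 -195.74   204.377]
```

carry_out --rows '[{"delta_pos":[0,4,0],"spin":0},{"delta_pos":[0,9,0],"spin":0},{"delta_pos":[0,14,0],"spin":0},{"delta_pos":[0,19,0],"spin":0},{"delta_pos":[0,24,0],"spin":0},{"delta_pos":[0,29,0],"spin":0},{"delta_pos":[0,34,0],"spin":0},{"delta_pos":[0,34,0],"spin":0}]'

```text
clock: 2.3
ee_pos: [277.3, -688.7, 273.5]
tcp_rot: [-2.952, -0.571, 0.003]
wrist_force: [-0.7, 0.1, -0.2]
finger_gap: 85.0
gripper_force: 0.0
```

carry_out --rows '[{"delta_pos":[0,-1,0],"spin":0},{"delta_pos":[0,-3,0],"spin":0},{"delta_pos":[0,-5,0],"spin":0},{"delta_pos":[0,-8,0],"spin":0},{"delta_pos":[0,-11,0],"spin":0},{"delta_pos":[0,-14,0],"spin":0},{"delta_pos":[0,-14,0],"spin":0},{"delta_pos":[0,-14,0],"spin":0}]'

```text
clock: 3.3
ee_pos: [225.4, -561.6, 301.9]
tcp_rot: [-2.972, -0.574, 0.0]
wrist_force: [0.4, -0.4, 0.0]
finger_gap: 85.5
gripper_force: 0.0
```

```bash
python3 -c "
from h import *
s=bot.sense();print(s['joint_positions'],s['clock']);print(R.from_rotvec(s['tcp_rot']).as_matrix().round(3))"
```

```text
[-1.31380957  0.53771652  0.40089342  1.54838333  0.00740138  1.4455132 ] 3.3
[[ 0.928  0.371 -0.022]
 [ 0.371 -0.922  0.112]
 [ 0.022 -0.112 -0.993]]
```

carry_out --rows '[{"delta_pos":[4,-3,-1],"spin":-10},{"delta_pos":[9,-7,-2],"spin":-20},{"delta_pos":[15,-11,-3],"spin":-30},{"delta_pos":[21,-16,-4],"spin":-40},{"delta_pos":[27,-21,-5],"spin":-50},{"delta_pos":[33,-26,-6],"spin":-60},{"delta_pos":[38,-30,-7],"spin":-70},{"delta_pos":[42,-34,-7],"spin":-80}]'

```text
clock: 4.3
ee_pos: [467.0, -148.7, 409.8]
tcp_rot: [-1.916, -2.375, -0.114]
wrist_force: [0.8, -0.3, 0.6]
finger_gap: 85.4
gripper_force: 0.0
```

```bash
cat > st.py <<'E'
from h import *
np.set_printoptions(precision=3,suppress=True)
s=bot.sense();M=R.from_rotvec(s['tcp_rot']).as_matrix();q=s['joint_positions']
print(s['clock'],'q',q,'p',s['ee_pos'],'r',np.hypot(*s['ee_pos'][:2]),'F',s['wrist_force'],'gap',s['finger_gap'],s['gripper_force']);print(M,'pitch',q[1]-q[2]+q[3])
E
python3 st.py
```

```text
4.3 q [-0.516  0.252  0.25   1.644  0.088  0.838] p [ 466.974 -148.731  409.761] r 490.08751291410886 F [ 0.772 -0.32   0.559] gap 85.37019065152768 0.0
[[-0.21   0.977 -0.021]
 [ 0.971  0.211  0.113]
 [ 0.115  0.003 -0.993]] pitch 1.6454756628491167
```

carry_out --rows '[{"delta_pos":[4,2,-3],"spin":-10},{"delta_pos":[8,5,-5],"spin":-20},{"delta_pos":[12,8,-5],"spin":-30},{"delta_pos":[17,12,-5],"spin":-40},{"delta_pos":[17,16,-5],"spin":-50},{"delta_pos":[17,20,-5],"spin":-60},{"delta_pos":[17,24,-5],"spin":-70},{"delta_pos":[17,24,-5],"spin":-80}]'

```text
clock: 5.3
ee_pos: [656.7, 59.9, 460.2]
tcp_rot: [0.06, -3.133, -0.179]
wrist_force: [-0.2, 0.3, 0.0]
finger_gap: 85.6
gripper_force: 0.0
```

```bash
python3 st.py
```

```text
5.3 q [-0.076  0.71   1.146  2.021  0.113 -0.115] p [656.667  59.889 460.237] r 659.3923404442942 F [-0.196  0.31   0.013] gap 85.6397904084547 0.0
[[-0.999 -0.038 -0.005]
 [-0.038  0.993  0.114]
 [ 0.001  0.114 -0.993]] pitch 1.5844812533943289
```

carry_out --rows '[{"delta_pos":[0,-5,-1],"spin":0},{"delta_pos":[0,-10,-2],"spin":0},{"delta_pos":[0,-12.5,-3],"spin":0},{"delta_pos":[-3,-12.5,-5],"spin":0},{"delta_pos":[-6,-12.5,-7],"spin":0},{"delta_pos":[-9,-12.5,-9],"spin":0},{"delta_pos":[-12,-12.5,-11],"spin":0},{"delta_pos":[-12,-12.5,-11],"spin":0}]'

```text
clock: 6.3
ee_pos: [684.9, -57.8, 460.3]
tcp_rot: [-0.044, 3.073, 0.16]
wrist_force: [-0.4, 0.3, -1.1]
finger_gap: 85.2
gripper_force: 0.0
```

```bash
python3 st.py
```

```text
6.3 q [-0.246  0.757  1.242  2.021  0.117 -0.273] p [684.943 -57.822 460.345] r 687.3794901331185 F [-0.439  0.272 -1.123] gap 85.20986711978642 0.0
[[-0.998 -0.032  0.062]
 [-0.025  0.994  0.105]
 [-0.065  0.103 -0.993]] pitch 1.5356432628840038
```

carry_out --rows '[{"delta_pos":[0,0,-60],"spin":0},{"delta_pos":[0,0,-60],"spin":0},{"delta_pos":[0,0,-60],"spin":0},{"delta_pos":[0,0,-60],"spin":0},{"delta_pos":[0,0,-60],"spin":0},{"delta_pos":[0,0,-60],"spin":0},{"delta_pos":[0,0,-60],"spin":0},{"delta_pos":[0,0,-60],"spin":0}]'

```text
clock: 7.3
ee_pos: [540.8, -62.9, 581.0]
tcp_rot: [-0.036, 3.01, 0.133]
wrist_force: [1.1, -0.3, -0.0]
finger_gap: 85.6
gripper_force: 0.0
```

```bash
python3 st.py
```

```text
7.3 q [-0.326  0.388  0.93   2.021  0.125 -0.344] p [540.832 -62.918 580.967] r 544.4791230410157 F [ 1.114 -0.328 -0.019] gap 85.59861669040474 0.0
[[-0.992 -0.03   0.127]
 [-0.018  0.996  0.089]
 [-0.129  0.086 -0.988]] pitch 1.4786004622276105
```

carry_out --rows '[{"delta_pos":[-100,0,-150],"spin":0},{"delta_pos":[-100,0,-150],"spin":0},{"delta_pos":[-100,0,-150],"spin":0},{"delta_pos":[-100,0,-150],"spin":0},{"delta_pos":[-100,0,-150],"spin":0},{"delta_pos":[-100,0,-150],"spin":0},{"delta_pos":[-100,0,-150],"spin":0},{"delta_pos":[-100,0,-150],"spin":0}]'

```text
clock: 8.3
ee_pos: [580.4, -45.3, 595.4]
tcp_rot: [-0.03, 2.945, 0.112]
wrist_force: [-0.3, 0.0, 0.5]
finger_gap: 85.5
gripper_force: 0.0
```

```bash
python3 st.py
```

```text
8.3 q [-0.275  0.442  1.058  2.021  0.127 -0.285] p [580.391 -45.339 595.372] r 582.1591884571617 F [-0.288  0.038  0.495] gap 85.51692608999991 0.0
[[-0.981 -0.028  0.192]
 [-0.013  0.997  0.077]
 [-0.194  0.073 -0.978]] pitch 1.404904489219692
```

carry_out --rows '[{"delta_pos":[5,-6,-1.5],"spin":0},{"delta_pos":[9,-12,-3],"spin":0},{"delta_pos":[14,-18,-4],"spin":0},{"delta_pos":[19,-24,-6],"spin":0},{"delta_pos":[24,-30,-7],"spin":0},{"delta_pos":[28,-36,-8],"spin":0},{"delta_pos":[33,-42,-10],"spin":0},{"delta_pos":[37,-48,-11],"spin":0}]'

```text
clock: 9.3
ee_pos: [276.4, -431.5, 564.2]
tcp_rot: [-0.026, 2.938, 0.083]
wrist_force: [0.4, -1.2, 0.5]
finger_gap: 85.5
gripper_force: 0.0
```

carry_out --rows '[{"delta_pos":[-60,-84,-148],"spin":0},{"delta_pos":[-60,-84,-148],"spin":0},{"delta_pos":[-60,-84,-148],"spin":0},{"delta_pos":[-60,-84,-148],"spin":0},{"delta_pos":[-60,-84,-148],"spin":0},{"delta_pos":[-60,-84,-148],"spin":0},{"delta_pos":[-60,-84,-148],"spin":0},{"delta_pos":[-60,-84,-148],"spin":0}]'

```text
clock: 10.3
ee_pos: [319.6, -493.8, 562.5]
tcp_rot: [-0.016, 2.91, -0.005]
wrist_force: [0.6, 0.5, -0.4]
finger_gap: 85.4
gripper_force: 0.0
```

```bash
python3 st.py
```

```text
10.3 q [-1.242  0.477  1.005  2.021  0.219 -1.245] p [ 319.585 -493.814  562.493] r 588.2062831520067 F [ 0.573  0.475 -0.387] gap 85.36969550535237 0.0
[[-0.973 -0.011  0.23 ]
 [-0.011  1.    -0.002]
 [-0.23  -0.005 -0.973]] pitch 1.492527108175679
```

carry_out --rows '[{"delta_pos":[-2,3,3],"spin":-0.5},{"delta_pos":[-5,8,8],"spin":-1},{"delta_pos":[-8,13,12],"spin":-1.5},{"delta_pos":[-11,17,16],"spin":-2},{"delta_pos":[-14,21,21],"spin":-2},{"delta_pos":[-17,26,25],"spin":-2},{"delta_pos":[-19,30,29],"spin":-2},{"delta_pos":[-21,33,32],"spin":-2}]'

```text
clock: 11.3
ee_pos: [582.5, -175.5, 309.5]
tcp_rot: [-0.067, 2.908, -0.012]
wrist_force: [0.1, -0.3, -0.4]
finger_gap: 85.2
gripper_force: 0.0
```

```bash
python3 st.py; python3 - <<'E'
from h import *
np.set_printoptions(precision=2,suppress=True)
im,d,P,T,K=cam("wrist");cv2.imwrite("pics/w1.png",im[...,::-1]);np.save("/tmp/w.npy",P)
h=cv2.cvtColor(im,cv2.COLOR_RGB2HSV)
for n,(a,b) in dict(red=(172,8),green=(50,80),blue=(105,128)).items():
    H=h[...,0].astype(int);k=((H>=a)|(H<=b)) if a>b else (H>=a)&(H<=b)
    k&=(h[...,1]>120)&(h[...,2]>40)
    with np.errstate(invalid='ignore'): k&=(P[...,2]>170)&(P[...,2]<215)&(P[...,0]>600)&(P[...,0]<720)
    q=P[k]
    if len(q)<20: print(n,len(q));continue
    b=np.array([-.422,-.0196,.906]);s=q@b;t=np.percentile(s,98);top=q[s>t-2.5]
    print(n,len(q),'top centre',top.mean(0),'y range',np.percentile(q[:,1],[2,98]),len(top))
E
```

```text
11.3 q [-0.468  0.238 -0.049  1.074  0.102 -0.503] p [ 582.456 -175.537  309.475] r 608.3325316981077 F [ 0.146 -0.272 -0.386] gap 85.2247916010716 0.0
[[-0.972 -0.045  0.231]
 [-0.046  0.999 -0.003]
 [-0.23  -0.013 -0.973]] pitch 1.361047950761765
red 669 top centre [ 663.28 -128.59  196.92] y range [-141.54 -116.55] 530
green 561 top centre [659.18 -43.65 197.04] y range [-55.82 -31.81] 491
blue 550 top centre [ 667.3  -213.01  196.92] y range [-224.97 -200.61] 503
```

View pics/w1.png

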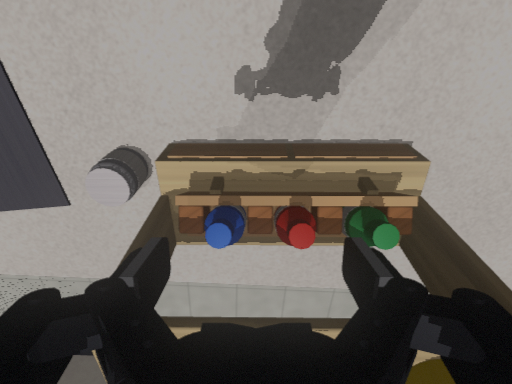

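carry_out --rows '[{"delta_pos":[-1,2,2],"spin":0},{"delta_pos":[-2,3.3,5],"spin":0},{"delta_pos":[-2.9,3.3,8.3],"spin":0},{"delta_pos":[-2.9,3.3,8.3],"spin":0},{"delta_pos":[-2.9,3.3,8.3],"spin":0},{"delta_pos":[-2.9,3.3,8.3],"spin":0},{"delta_pos":[-2.9,3.3,8.3],"spin":0},{"delta_pos":[-2.9,3.3,8.3],"spin":0}]'

```text
clock: 12.35
ee_pos: [627.4, -143.2, 236.3]
tcp_rot: [-0.067, 2.908, -0.012]
wrist_force: [0.2, 0.3, 0.2]
finger_gap: 85.0
gripper_force: 0.0
```

```bash
cat > caps.py <<'E'
from h import *
import sys
np.set_printoptions(precision=2,suppress=True)
im,d,P,T,K=cam("wrist");cv2.imwrite(f"pics/{sys.argv[1]}.png",im[...,::-1]);np.save("/tmp/w.npy",P)
h=cv2.cvtColor(im,cv2.COLOR_RGB2HSV)
for n,(a,b) in dict(red=(172,8),green=(50,80),blue=(105,128)).items():
    H=h[...,0].astype(int);k=((H>=a)|(H<=b)) if a>b else (H>=a)&(H<=b)
    k&=(h[...,1]>120)&(h[...,2]>40)
    with np.errstate(invalid='ignore'): k&=(P[...,2]>170)&(P[...,2]<215)&(P[...,0]>600)&(P[...,0]<720)
    q=P[k]
    if len(q)<20: print(n,len(q));continue
    b=np.array([-.422,-.0196,.906]);s=q@b;t=np.percentile(s,98);top=q[s>t-2.5]
    print(n,len(q),'top centre',(top.min(0)+top.max(0))/2,top.mean(0),len(top))
with np.errstate(invalid='ignore'): k=(P[...,2]>268)&(P[...,2]<290)&(P[...,0]>660)&(P[...,0]<720)
q=P[k];e=[]
for y in np.arange(-280,50,10):
    s=q[abs(q[:,1]-y)<5]
    if len(s)>8:e.append((y,s[:,0].min()))
e=np.array(e)
if len(e)>3:
    p=np.polyfit(e[:,0],e[:,1],1);print("shelf front",p,'at -125',np.polyval(p,-125),np.std(e[:,1]-np.polyval(p,e[:,0])))
E
python3 st.py; python3 caps.py w2
```

```text
12.35 q [-0.38   0.333 -0.112  0.909  0.083 -0.417] p [ 627.447 -143.183  236.28 ] r 643.5772047882176 F [0.202 0.296 0.222] gap 85.04053740429507 0.0
[[-0.972 -0.044  0.231]
 [-0.046  0.999 -0.003]
 [-0.23  -0.013 -0.973]] pitch 1.3530575184767464
red 1286 top centre [ 663.36 -128.2   196.68] [ 663.15 -128.11  196.89] 1060
green 1011 top centre [659.46 -43.53 197.21] [658.76 -43.05 196.84] 959
blue 684 top centre [ 666.24 -212.69  195.91] [ 663.12 -209.74  195.04] 431
shelf front [ -0.05 679.95] at -125 685.6786729870942 0.23584353016656986
```

carry_out --rows '[{"delta_pos":[0,0.8,0],"spin":0},{"delta_pos":[-0.4,1.5,1],"spin":0},{"delta_pos":[-0.9,1.5,3],"spin":0},{"delta_pos":[-1.4,1.5,5],"spin":0},{"delta_pos":[-1.8,1.5,6.5],"spin":0},{"delta_pos":[-2.1,1.5,7.4],"spin":0},{"delta_pos":[-2.1,1.5,7.4],"spin":0},{"delta_pos":[-2.1,1.5,7.4],"spin":0}]'

```text
clock: 13.4
ee_pos: [664.4, -127.4, 168.8]
tcp_rot: [-0.067, 2.908, -0.012]
wrist_force: [0.0, 0.4, 0.8]
finger_gap: 85.6
gripper_force: 0.0
```

```bash
python3 st.py; python3 caps.py w3; python3 -c "
import cv2;i=cv2.imread('pics/w3.png');cv2.imwrite('pics/w3c.png',i[100:384])"
```

```text
13.4 q [-0.333  0.438 -0.136  0.776  0.073 -0.371] p [ 664.382 -127.377  168.824] r 676.4818867206319 F [0.012 0.395 0.78 ] gap 85.5934246866333 0.0
[[-0.972 -0.044  0.231]
 [-0.046  0.999 -0.003]
 [-0.23  -0.013 -0.973]] pitch 1.3495244239167026
red 3281 top centre [ 663.64 -128.02  196.65] [ 663.12 -128.04  196.88] 2621
green 2708 top centre [655.78 -51.45 199.28] [656.23 -43.87 195.53] 1937
blue 3157 top centre [ 662.39 -202.14  201.08] [ 664.71 -212.43  195.83] 1995
```

View pics/w3c.png

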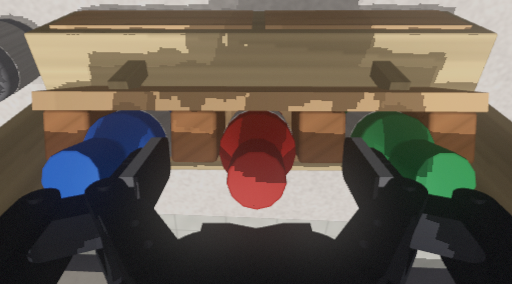

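The crop shows the red cap at (257,180), centred between the fingers. The neighbours are clear and there is no contact force. I close now.

carry_out --rows '[{"delta_pos":[0,0,0],"spin":0},{"delta_pos":[0,0,0],"spin":0},{"delta_pos":[0,0,0],"spin":0},{"delta_pos":[0,0,0],"spin":0},{"delta_pos":[0,0,0],"spin":0},{"delta_pos":[0,0,0],"spin":0},{"delta_pos":[0,0,0],"spin":0},{"delta_pos":[0,0,0],"spin":0}]' --hand 1.5

```text
clock: 14.45
ee_pos: [664.1, -127.1, 168.7]
tcp_rot: [-0.067, 2.909, -0.011]
wrist_force: [-3.7, 1.6, 5.5]
finger_gap: 26.0
gripper_force: 58.9
```

carry_out --rows '[{"delta_pos":[0.2,0,-1],"spin":0},{"delta_pos":[0.6,0,-3],"spin":0},{"delta_pos":[1.0,-0.1,-5],"spin":0},{"delta_pos":[1.6,-0.1,-8],"spin":0},{"delta_pos":[2.4,-0.1,-12],"spin":0},{"delta_pos":[5,-0.1,-15],"spin":0},{"delta_pos":[9,-0.1,-17],"spin":0},{"delta_pos":[14,0,-18],"spin":0}]'

```text
clock: 15.45
ee_pos: [485.5, -133.5, 313.4]
tcp_rot: [-0.068, 2.906, -0.014]
wrist_force: [0.1, -1.1, -0.3]
finger_gap: 26.4
gripper_force: 59.3
```

```bash
python3 st.py; python3 - <<'E'
from h import *
im,d,P,T,K=cam("top")
k=(im.max(-1)<60);k[:225]=0;k[310:]=0;k[:,:95]=0;k[:,190:]=0
q=P[k];q=q[abs(q[:,2]-8)<8];print(len(q),q.mean(0),cv2.minAreaRect(q[:,:2].astype(np.float32)))
E
```

```text
15.45 q [-0.482  0.029 -0.285  1.046  0.104 -0.517] p [ 485.498 -133.529  313.411] r 503.52609866921387 F [ 0.098 -1.098 -0.253] gap 26.35879731890023 59.323182106018066
[[-0.972 -0.045  0.232]
 [-0.047  0.999 -0.004]
 [-0.232 -0.015 -0.973]] pitch 1.3603281867754586
3032 [443.03167    309.16673927   7.39723294] ((443.7022705078125, 310.0167236328125), (158.93431091308594, 139.4891815185547), 84.74143981933594)
```

```bash
cat > plan.py <<'E'
from h import *
np.set_printoptions(precision=2,suppress=True)
s=bot.sense();M=R.from_rotvec(s['tcp_rot']).as_matrix();p=s['ee_pos']
pg=np.array([664.1,-127.1,168.7]);Mg=R.from_rotvec([-.067,2.909,-.011]).as_matrix()
th=.0475;b=np.array([-np.sin(np.radians(25))*np.cos(th),-np.sin(np.radians(25))*np.sin(th),np.cos(np.radians(25))])
foot=np.array([663.2,-128.1,196.9])-110*b
f=Mg.T@(foot-pg);a=Mg.T@b
def go(t): print("tool delta cm",M.T@(np.array(t)-p)/10)
E
python3 - <<'E'
from plan import *
S=M@R.from_euler('z',-180,degrees=True).as_matrix()
print('axis after',S@a,'axis now',M@a)
for z in (60,8):
    t=np.array([443,310,z])-S@f;print(t);go(t)
E
```

```text
axis after [-0.02  0.02  1.  ] axis now [-0.42 -0.02  0.91]
[452.03 311.58 144.27]
tool delta cm [ 4.38 44.65 15.59]
[452.03 311.58  92.27]
tool delta cm [ 5.55 44.72 20.65]
```

carry_out --rows '[{"delta_pos":[0.5,4,0],"spin":-10},{"delta_pos":[1,9,0],"spin":-20},{"delta_pos":[1.5,15,0],"spin":-30},{"delta_pos":[2,21,0],"spin":-40},{"delta_pos":[3,27,0],"spin":-50},{"delta_pos":[4,33,1],"spin":-60},{"delta_pos":[4.4,39,3],"spin":-70},{"delta_pos":[4.4,44,5],"spin":-80}]'

```text
clock: 16.5
ee_pos: [435.0, 306.1, 247.7]
tcp_rot: [-1.961, 2.216, -0.232]
wrist_force: [0.9, -0.4, -1.2]
finger_gap: 26.6
gripper_force: 59.5
```

carry_out --rows '[{"delta_pos":[0,0,0],"spin":-10},{"delta_pos":[0,0,0],"spin":-20},{"delta_pos":[0,0,0],"spin":-30},{"delta_pos":[0,0,0],"spin":-40},{"delta_pos":[0,0,0],"spin":-50},{"delta_pos":[0,0,0],"spin":-60},{"delta_pos":[0,0,0],"spin":-70},{"delta_pos":[0,0,0],"spin":-80}]'

```text
clock: 17.5
ee_pos: [435.5, 303.6, 248.0]
tcp_rot: [-3.055, 0.458, -0.357]
wrist_force: [-0.1, -0.1, -1.2]
finger_gap: 26.2
gripper_force: 59.6
```

```bash
python3 st.py; python3 - <<'E'
from plan import *
x=Mg[:,0]; print('tilt z',M[:,2])
S=Mg@R.from_euler('z',-180,degrees=True).as_matrix()
S=M  # current yaw; remaining spin:
yaw=np.degrees(np.arctan2(M[1,0],M[0,0]));print('yaw tool x',yaw,'want',np.degrees(np.arctan2(Mg[1,0],Mg[0,0]))-180)
rs=yaw-(np.degrees(np.arctan2(Mg[1,0],Mg[0,0]))-180);print('spin',(rs+180)%360-180)
S=M@R.from_euler('z',rs,degrees=True).as_matrix()
print('axis after',S@a,'now',M@a)
for z in (60,25,9):
    t=np.array([443,310,z])-S@f;print(t);go(t)
E
```

```text
17.5 q [ 0.546  0.142 -0.33   0.899 -0.122 -2.311] p [435.505 303.632 247.972] r 530.9025460585599 F [-0.124 -0.099 -1.194] gap 26.207535480165486 59.55212652683258
[[ 0.93  -0.285  0.231]
 [-0.293 -0.956 -0.002]
 [ 0.221 -0.065 -0.973]] pitch 1.3721260988145523
tilt z [ 0.23 -0.   -0.97]
yaw tool x -17.474419569735936 want -357.2739230512684
spin -20.200496518467503
axis after [-0.03  0.03  1.  ] now [-0.03 -0.05  1.  ]
[451.67 311.81 144.31]
tool delta cm [-1.03 -0.56 10.46]
[451.67 311.81 109.31]
tool delta cm [-1.8  -0.34 13.86]
[451.67 311.81  93.31]
tool delta cm [-2.15 -0.23 15.42]
```

carry_out --rows '[{"delta_pos":[-0.5,-0.2,3],"spin":-7},{"delta_pos":[-1.0,-0.4,6],"spin":-13},{"delta_pos":[-1.3,-0.4,9],"spin":-13},{"delta_pos":[-1.6,-0.4,12],"spin":-13},{"delta_pos":[-1.8,-0.4,13.5],"spin":-13},{"delta_pos":[-1.9,-0.4,14.4],"spin":-13},{"delta_pos":[-1.9,-0.4,14.4],"spin":-13},{"delta_pos":[-1.9,-0.4,14.4],"spin":-13}]'

```text
clock: 18.5
ee_pos: [452.8, 313.4, 103.8]
tcp_rot: [-3.111, 0.119, -0.364]
wrist_force: [-0.5, 0.2, -1.9]
finger_gap: 26.5
gripper_force: 59.5
```

```bash
python3 st.py; python3 - <<'E'
from plan import *
print('axis',M@a,'foot',p+M@f)
im,d,P,T,K=cam("scene");cv2.imwrite("pics/s2.png",cv2.resize(im[190:300,280:440,::-1],None,fx=4,fy=4))
E
```

```text
18.5 q [ 0.544  0.318 -0.518  0.535 -0.121 -2.533] p [452.831 313.44  103.758] r 550.7271605239204 F [-0.549  0.216 -1.851] gap 26.51679975686433 59.521828293800354
[[ 0.97  -0.074  0.231]
 [-0.076 -0.997 -0.002]
 [ 0.23  -0.016 -0.973]] pitch 1.3712810449176938
axis [-0.03 -0.    1.  ] foot [444.23 315.33  19.44]
```

View pics/s2.png

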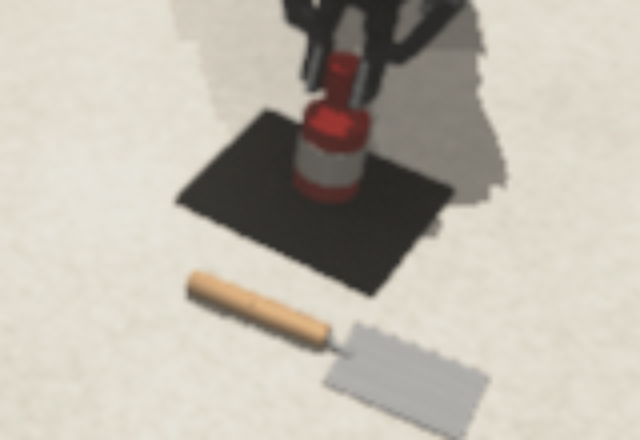

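The bottle hangs upright over the slab at (333,150) in the crop, about 11 mm up. I lower it until I feel contact.

carry_out --rows '[{"delta_pos":[-0.07,0,0.3],"spin":0},{"delta_pos":[-0.14,0,0.6],"spin":0},{"delta_pos":[-0.19,0,0.8],"spin":0},{"delta_pos":[-0.21,0,0.9],"spin":0},{"delta_pos":[-0.24,0,1.0],"spin":0},{"delta_pos":[-0.26,0,1.1],"spin":0},{"delta_pos":[-0.26,0,1.1],"spin":0},{"delta_pos":[-0.26,0,1.1],"spin":0}]'

```text
clock: 19.55
ee_pos: [453.8, 313.6, 92.9]
tcp_rot: [-3.111, 0.119, -0.368]
wrist_force: [-0.0, -2.5, 11.1]
finger_gap: 26.2
gripper_force: 60.8
```

carry_out --rows '[{"delta_pos":[0,0,0],"spin":0},{"delta_pos":[0,0,0],"spin":0},{"delta_pos":[0,0,0],"spin":0},{"delta_pos":[0,0,0],"spin":0},{"delta_pos":[0,0,0],"spin":0},{"delta_pos":[0,0,0],"spin":0},{"delta_pos":[0,0,0],"spin":0},{"delta_pos":[0,0,0],"spin":0}]' --hand 5.5

```text
clock: 20.55
ee_pos: [452.4, 313.4, 91.5]
tcp_rot: [-3.112, 0.118, -0.363]
wrist_force: [0.0, -0.8, 0.9]
finger_gap: 54.8
gripper_force: 0.0
```

```bash
python3 st.py; python3 - <<'E'
from plan import *
up=p+np.array([-20,0,130])
go(p+np.array([-25,0,105]))
E
```

```text
20.55 q [ 0.545  0.335 -0.533  0.504 -0.121 -2.533] p [452.4   313.397  91.471] r 550.348167353508 F [ 0.027 -0.806  0.944] gap 54.840604074124165 0.0
[[ 0.97  -0.074  0.23 ]
 [-0.076 -0.997 -0.002]
 [ 0.229 -0.015 -0.973]] pitch 1.3725788923925744
tool delta cm [ -0.02   0.03 -10.79]
```

carry_out --rows '[{"delta_pos":[0,0,-1.5],"spin":0},{"delta_pos":[0,0,-4],"spin":0},{"delta_pos":[0,0,-8],"spin":0},{"delta_pos":[0,0,-12],"spin":0},{"delta_pos":[0,0,-16],"spin":10},{"delta_pos":[0,2,-20],"spin":20},{"delta_pos":[0,5,-22],"spin":30},{"delta_pos":[2,10,-22],"spin":40}]' --hand 8.5

```text
clock: 21.55
ee_pos: [413.5, 213.0, 311.4]
tcp_rot: [-2.808, 1.149, -0.332]
wrist_force: [1.3, -0.1, 0.2]
finger_gap: 85.0
gripper_force: 0.0
```

```bash
cat > tg.py <<'E'
from plan import *
import sys
t=[float(v) for v in sys.argv[1:4]]; print('p',p,'zcol',M[:,2],'F',s['wrist_force'],s['clock'],s['finger_gap'])
yaw=np.degrees(np.arctan2(M[1,0],M[0,0])); rs=yaw-np.degrees(np.arctan2(Mg[1,0],Mg[0,0])); print('spin to rack yaw',rs%360, rs%360-360); go(t)
E
python3 tg.py 634.7 -43.5 223;  python3 tg.py 560 -43.5 300
```

```text
p [413.48 212.99 311.42] zcol [ 0.23 -0.   -0.97] F [ 1.29 -0.08  0.21] 21.55 84.99318615777634
spin to rack yaw 131.96840770087616 -228.03159229912384
tool delta cm [31.85  4.66 13.76]
p [413.48 212.99 311.42] zcol [ 0.23 -0.   -0.97] F [ 1.29 -0.08  0.21] 21.55 84.99318615777634
spin to rack yaw 131.96840770087616 -228.03159229912384
tool delta cm [27.95  8.49  4.53]
```

carry_out --rows '[{"delta_pos":[4,1,0.5],"spin":10},{"delta_pos":[8,2,1],"spin":20},{"delta_pos":[12,3,1.5],"spin":30},{"delta_pos":[16,4.5,2],"spin":40},{"delta_pos":[20,6,3],"spin":50},{"delta_pos":[24,7.2,3.5],"spin":60},{"delta_pos":[27,8.2,4],"spin":70},{"delta_pos":[28,8.5,4.5],"spin":80}]'

```text
clock: 22.55
ee_pos: [561.6, -45.6, 298.8]
tcp_rot: [-1.359, 2.598, -0.163]
wrist_force: [0.5, -0.2, 0.4]
finger_gap: 85.2
gripper_force: 0.0
```

carry_out --rows '[{"delta_pos":[0,0,0],"spin":10},{"delta_pos":[0,0,0],"spin":20},{"delta_pos":[0,0,0],"spin":30},{"delta_pos":[0,0,0],"spin":40},{"delta_pos":[0,0,0],"spin":50},{"delta_pos":[0,0,0],"spin":52},{"delta_pos":[0,0,0],"spin":52},{"delta_pos":[0,0,0],"spin":52}]'

```text
clock: 23.55
ee_pos: [561.0, -43.9, 298.1]
tcp_rot: [-0.096, 2.908, -0.015]
wrist_force: [0.2, -0.9, -0.2]
finger_gap: 85.5
gripper_force: 0.0
```

```bash
python3 tg.py 634.7 -43.5 223; python3 caps.py w4
```

```text
p [561.02 -43.87 298.07] zcol [ 0.23 -0.   -0.97] F [ 0.24 -0.87 -0.21] 23.55 85.48411571737125
spin to rack yaw 1.1693556892317076 -358.8306443107683
tool delta cm [-5.43 -0.3   9.  ]
red 0
green 36 top centre [657.7  -43.35 195.74] [651.64 -42.54 193.21] 36
blue 867 top centre [ 667.32 -212.86  196.95] [ 667.45 -212.59  197.  ] 533
shelf front [ -0.46 613.77] at -125 670.7754389191444 2.7109986528904972
```

carry_out --rows '[{"delta_pos":[-1.5,-0.1,2.5],"spin":1.2},{"delta_pos":[-3,-0.2,5],"spin":1.2},{"delta_pos":[-4.5,-0.3,7.5],"spin":1.2},{"delta_pos":[-5.4,-0.3,9],"spin":1.2},{"delta_pos":[-5.4,-0.3,9],"spin":1.2},{"delta_pos":[-5.4,-0.3,9],"spin":1.2},{"delta_pos":[-5.4,-0.3,9],"spin":1.2},{"delta_pos":[-5.4,-0.3,9],"spin":1.2}]'

```text
clock: 24.6
ee_pos: [634.4, -43.8, 223.5]
tcp_rot: [-0.062, 2.908, -0.011]
wrist_force: [0.0, 0.9, -0.2]
finger_gap: 85.2
gripper_force: 0.0
```

```bash
python3 tg.py 660.1 -42.3 168.8; python3 caps.py w5
```

```text
p [634.41 -43.76 223.48] zcol [ 0.23 -0.   -0.97] F [ 0.02  0.95 -0.17] 24.6 85.21022526411258
spin to rack yaw 359.8021789723982 -0.19782102760177622
tool delta cm [-1.24  0.11  5.91]
red 0
green 394 top centre [658.43 -43.29 196.25] [652.92 -42.37 194.03] 381
blue 1792 top centre [ 667.84 -206.97  196.62] [ 667.26 -207.86  196.87] 826
```

carry_out --rows '[{"delta_pos":[-0.2,0.1,1],"spin":0},{"delta_pos":[-0.6,0.1,2.5],"spin":0},{"delta_pos":[-0.9,0.1,4],"spin":0},{"delta_pos":[-1.1,0.1,5.2],"spin":0},{"delta_pos":[-1.2,0.1,5.9],"spin":0},{"delta_pos":[-1.2,0.1,5.9],"spin":0},{"delta_pos":[-1.2,0.1,5.9],"spin":0},{"delta_pos":[-1.2,0.1,5.9],"spin":0}]'

```text
clock: 25.65
ee_pos: [659.8, -42.4, 168.6]
tcp_rot: [-0.062, 2.908, -0.011]
wrist_force: [-0.1, -0.1, 0.1]
finger_gap: 84.8
gripper_force: 0.0
```

carry_out --rows '[{"delta_pos":[0,0,0],"spin":0},{"delta_pos":[0,0,0],"spin":0},{"delta_pos":[0,0,0],"spin":0},{"delta_pos":[0,0,0],"spin":0},{"delta_pos":[0,0,0],"spin":0},{"delta_pos":[0,0,0],"spin":0},{"delta_pos":[0,0,0],"spin":0},{"delta_pos":[0,0,0],"spin":0}]' --hand 1.5

```text
clock: 26.65
ee_pos: [659.6, -42.2, 168.4]
tcp_rot: [-0.062, 2.909, -0.01]
wrist_force: [-3.5, 0.5, 5.2]
finger_gap: 26.4
gripper_force: 58.9
```

```bash
python3 st.py; python3 - <<'E'
from plan import *
# lift along b by 80, over to middle bay at 80 up, with 4 extra mm safe
D=np.array([664.1+4-4,-127.1,168.7])-np.array([660.1,-42.3,168.8])
for t in (80*b,80*b+D+np.array([0,0,0]),5*b+D): go(p+t)
E
```

```text
26.65 q [-0.195  0.407 -0.187  0.749  0.043 -0.233] p [659.596 -42.208 168.369] r 660.9453925263743 F [-3.546  0.511  5.155] gap 26.383265273110535 58.85032832622528
[[-0.972 -0.041  0.23 ]
 [-0.043  0.999 -0.002]
 [-0.23  -0.012 -0.973]] pitch 1.3423209409905672
tool delta cm [ 1.62 -0.11 -7.83]
tool delta cm [ 1.6  -8.6  -7.71]
tool delta cm [ 0.08 -8.5  -0.37]
```

carry_out --rows '[{"delta_pos":[0.2,0,-1],"spin":0},{"delta_pos":[0.5,0,-2.5],"spin":0},{"delta_pos":[1.0,0,-5],"spin":0},{"delta_pos":[1.6,-0.1,-7.8],"spin":0},{"delta_pos":[1.7,-0.5,-8.5],"spin":0},{"delta_pos":[1.7,-3,-8.5],"spin":0},{"delta_pos":[1.7,-6,-8.5],"spin":0},{"delta_pos":[1.7,-8,-8.4],"spin":0}]'

```text
clock: 27.65
ee_pos: [626.9, -124.1, 246.4]
tcp_rot: [-0.061, 2.91, -0.011]
wrist_force: [-0.3, -0.0, -0.7]
finger_gap: 26.5
gripper_force: 59.3
```

```bash
python3 - <<'E'
from plan import *
g=np.array([659.6+4,-42.2-84.8,168.4])
print(p)
for k in (80,55,30,5,0): go(g+k*b)
E
```

```text
[ 626.87 -124.11  246.36]
tool delta cm [-0.14 -0.45  0.6 ]
tool delta cm [-0.65 -0.42  3.05]
tool delta cm [-1.16 -0.39  5.49]
tool delta cm [-1.67 -0.35  7.94]
tool delta cm [-1.77 -0.34  8.43]
```

carry_out --rows '[{"delta_pos":[-0.3,-0.4,0.6],"spin":0},{"delta_pos":[-0.3,-0.4,0.6],"spin":0},{"delta_pos":[-0.5,-0.42,1.5],"spin":0},{"delta_pos":[-0.8,-0.42,3],"spin":0},{"delta_pos":[-1.1,-0.4,4.5],"spin":0},{"delta_pos":[-1.4,-0.39,5.8],"spin":0},{"delta_pos":[-1.5,-0.39,6.4],"spin":0},{"delta_pos":[-1.5,-0.39,6.4],"spin":0}]'

```text
clock: 28.65
ee_pos: [656.4, -126.1, 187.4]
tcp_rot: [-0.062, 2.91, -0.01]
wrist_force: [0.4, -0.2, -1.6]
finger_gap: 25.8
gripper_force: 59.3
```

```bash
python3 st.py; python3 - <<'E'
from plan import *
g=np.array([659.6+4,-42.2-84.8,168.4])
for k in (20,5,0): go(g+k*b)
E
```

```text
28.65 q [-0.335  0.41  -0.128  0.814  0.073 -0.369] p [ 656.418 -126.068  187.444] r 668.4145390398747 F [ 0.441 -0.202 -1.63 ] gap 25.825536311774517 59.283522963523865
[[-0.973 -0.041  0.229]
 [-0.043  0.999 -0.002]
 [-0.229 -0.012 -0.973]] pitch 1.35130614899985
tool delta cm [ 0.15 -0.13  0.06]
tool delta cm [-0.16 -0.11  1.53]
tool delta cm [-0.26 -0.1   2.02]
```

carry_out --rows '[{"delta_pos":[-0.2,-0.1,0.5],"spin":0},{"delta_pos":[-0.25,-0.1,1.0],"spin":0},{"delta_pos":[-0.3,-0.1,1.4],"spin":0},{"delta_pos":[-0.33,-0.1,1.6],"spin":0},{"delta_pos":[-0.35,-0.1,1.8],"spin":0},{"delta_pos":[-0.35,-0.1,1.95],"spin":0},{"delta_pos":[-0.35,-0.1,2.05],"spin":0},{"delta_pos":[-0.35,-0.1,2.05],"spin":0}]'

```text
clock: 29.65
ee_pos: [664.7, -127.1, 169.0]
tcp_rot: [-0.062, 2.909, -0.011]
wrist_force: [0.7, 0.4, -0.9]
finger_gap: 26.3
gripper_force: 59.5
```

```bash
python3 st.py; python3 - <<'E'
from plan import *
g=np.array([659.6+4,-42.2-84.8,168.4])
for k in (5,0): go(g+k*b)
E
```

```text
29.65 q [-0.332  0.439 -0.134  0.777  0.073 -0.366] p [ 664.722 -127.065  168.975] r 676.7574709054314 F [ 0.721  0.373 -0.859] gap 26.286728309349773 59.464205503463745
[[-0.972 -0.041  0.23 ]
 [-0.043  0.999 -0.002]
 [-0.23  -0.012 -0.973]] pitch 1.3501001838312612
tool delta cm [ 0.22  0.   -0.46]
tool delta cm [0.12 0.01 0.03]
```

carry_out --rows '[{"delta_pos":[0,0,0.06],"spin":0},{"delta_pos":[0,0,0.12],"spin":0},{"delta_pos":[0,0,0.18],"spin":0},{"delta_pos":[0.05,0,0.2],"spin":0},{"delta_pos":[0.1,0,0.2],"spin":0},{"delta_pos":[0.12,0,0.2],"spin":0},{"delta_pos":[0.12,0,0.2],"spin":0},{"delta_pos":[0.12,0,0.2],"spin":0}]'

```text
clock: 30.65
ee_pos: [664.6, -127.3, 168.7]
tcp_rot: [-0.062, 2.906, -0.012]
wrist_force: [-7.2, 1.0, 13.7]
finger_gap: 26.4
gripper_force: 60.9
```

```bash
python3 st.py
```

```text
30.65 q [-0.332  0.437 -0.138  0.772  0.073 -0.367] p [ 664.627 -127.331  168.7  ] r 676.7139729270405 F [-7.233  0.994 13.688] gap 26.418621658883744 60.90846061706543
[[-0.972 -0.041  0.232]
 [-0.043  0.999 -0.003]
 [-0.232 -0.013 -0.973]] pitch 1.3476482622144572
```

carry_out --rows '[{"delta_pos":[0.04,0,0],"spin":0},{"delta_pos":[0.06,0,0],"spin":0},{"delta_pos":[0.06,0,0],"spin":0},{"delta_pos":[0.06,0,0],"spin":0},{"delta_pos":[0.06,0,0],"spin":0},{"delta_pos":[0.06,0,0],"spin":0},{"delta_pos":[0.06,0,0],"spin":0},{"delta_pos":[0.06,0,0],"spin":0}]'

```text
clock: 31.65
ee_pos: [664.5, -127.3, 168.7]
tcp_rot: [-0.062, 2.906, -0.012]
wrist_force: [-4.6, 0.6, 12.1]
finger_gap: 26.1
gripper_force: 60.8
```

carry_out --rows '[{"delta_pos":[0,0,0],"spin":0},{"delta_pos":[0,0,0],"spin":0},{"delta_pos":[0,0,0],"spin":0},{"delta_pos":[0,0,0],"spin":0},{"delta_pos":[0,0,0],"spin":0},{"delta_pos":[0,0,0],"spin":0},{"delta_pos":[0,0,0],"spin":0},{"delta_pos":[0,0,0],"spin":0}]' --hand 8

```text
clock: 32.65
ee_pos: [663.4, -127.1, 166.5]
tcp_rot: [-0.062, 2.909, -0.011]
wrist_force: [0.2, -0.8, 0.5]
finger_gap: 79.8
gripper_force: 0.0
```

carry_out --rows '[{"delta_pos":[0.2,0,-1],"spin":0},{"delta_pos":[0.6,0,-3],"spin":0},{"delta_pos":[1.2,0,-6],"spin":0},{"delta_pos":[2.0,0,-10],"spin":0},{"delta_pos":[4,0,-13],"spin":0},{"delta_pos":[7,2,-14],"spin":0},{"delta_pos":[9,6,-14],"spin":0},{"delta_pos":[11,10,-14],"spin":0}]'

```text
clock: 33.65
ee_pos: [519.1, -31.0, 277.9]
tcp_rot: [-0.06, 2.907, -0.012]
wrist_force: [0.7, 1.3, -0.2]
finger_gap: 80.0
gripper_force: 0.0
```

```bash
python3 st.py; sed -i 's/(50,80)/(40,88)/' caps.py; python3 caps.py w6
```

```text
33.65 q [-0.232  0.067 -0.339  0.936  0.051 -0.268] p [519.119 -31.042 277.893] r 520.0462174126008 F [ 0.739  1.342 -0.247] gap 80.00525181020814 0.0
[[-0.972 -0.04   0.232]
 [-0.042  0.999 -0.003]
 [-0.232 -0.013 -0.973]] pitch 1.3418562339605629
red 0
green 90 top centre [ 665.1  -119.58  197.87] [ 665.56 -119.16  198.46] 81
blue 302 top centre [ 659.43 -209.87  192.94] [ 658.71 -210.04  192.89] 92
```

View pics/w6.png

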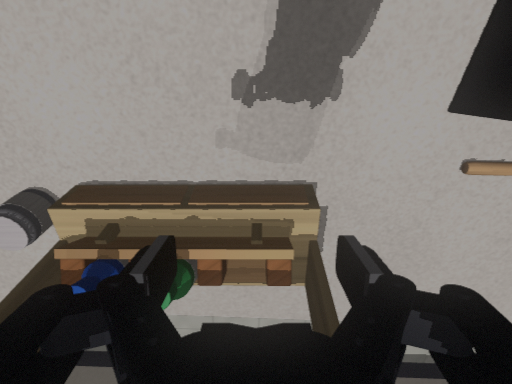

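Wrist view: green sits in the middle bay at (178,285), level with blue at (97,278), and the left bay is empty. Next is red, back on the slab.

```bash
python3 tg.py 417.9 313.4 237.5
```

```text
p [515.93 -27.1  276.93] zcol [ 0.23 -0.   -0.97] F [-2.34  3.92 -0.29] 33.7 79.6491233258219
spin to rack yaw 359.8356453727349 -0.16435462726508376
tool delta cm [ 8.95 34.47  1.59]
```

carry_out --rows '[{"delta_pos":[1,4,0],"spin":-10},{"delta_pos":[2,8,0],"spin":-20},{"delta_pos":[3,13,0],"spin":-30},{"delta_pos":[4,18,0],"spin":-40},{"delta_pos":[6,23,0],"spin":-50},{"delta_pos":[7,28,0],"spin":-60},{"delta_pos":[8,32,0],"spin":-70},{"delta_pos":[9,34.5,0.5],"spin":-80}]'

```text
clock: 34.7
ee_pos: [419.1, 311.0, 248.2]
tcp_rot: [-1.957, 2.218, -0.231]
wrist_force: [0.2, -0.4, -0.1]
finger_gap: 79.9
gripper_force: 0.0
```

carry_out --rows '[{"delta_pos":[0,0,0],"spin":-10},{"delta_pos":[0,0,0],"spin":-20},{"delta_pos":[0,0,0],"spin":-30},{"delta_pos":[0,0,0],"spin":-40},{"delta_pos":[0,0,0],"spin":-50},{"delta_pos":[0,0,0],"spin":-60},{"delta_pos":[0,0,0],"spin":-70},{"delta_pos":[0,0,0],"spin":-80}]'

```text
clock: 35.7
ee_pos: [419.6, 309.0, 248.1]
tcp_rot: [-3.053, 0.463, -0.358]
wrist_force: [-0.8, 0.5, -0.3]
finger_gap: 80.0
gripper_force: 0.0
```

```bash
python3 tg.py 417.9 313.4 237.5; python3 - <<'E'
from plan import *
im,d,P,T,K=cam("wrist");cv2.imwrite("pics/w7.png",im[...,::-1])
h=cv2.cvtColor(im,cv2.COLOR_RGB2HSV);H=h[...,0].astype(int)
k=((H>170)|(H<8))&(h[...,1]>100)&(h[...,2]>40)
q=P[k];q=q[(abs(q[:,0]-443)<80)&(abs(q[:,1]-313)<80)];print(len(q))
if len(q):
    t=q[q[:,2]>np.percentile(q[:,2],98)-2.5];print(len(t),t.mean(0),t.min(0),t.max(0))
E
```

```text
p [419.55 309.03 248.1 ] zcol [ 0.23 -0.   -0.97] F [-0.82  0.52 -0.35] 35.7 80.00984014315229
spin to rack yaw 159.5948213303494 -200.4051786696506
tool delta cm [-0.52 -0.3   0.99]
1353
571 [443.48 313.8  118.8 ] [413.37 300.18 117.17] [457.08 359.12 312.14]
```

carry_out --rows '[{"delta_pos":[-0.2,-0.2,0],"spin":-8},{"delta_pos":[-0.4,-0.4,0.5],"spin":-13},{"delta_pos":[-0.4,-0.4,1],"spin":-13},{"delta_pos":[-0.4,-0.4,1],"spin":-13},{"delta_pos":[-0.4,-0.4,1],"spin":-13},{"delta_pos":[-0.4,-0.4,1],"spin":-13},{"delta_pos":[-0.4,-0.4,1],"spin":-13},{"delta_pos":[-0.4,-0.4,1],"spin":-13}]'

```text
clock: 36.75
ee_pos: [419.3, 314.2, 236.3]
tcp_rot: [-3.111, 0.124, -0.363]
wrist_force: [-0.0, 0.6, -0.6]
finger_gap: 79.6
gripper_force: 0.0
```

```bash
python3 tg.py 454.5 313.5 91.5
```

```text
p [419.31 314.21 236.27] zcol [ 0.23 -0.   -0.97] F [-0.01  0.57 -0.56] 36.75 79.6173844325189
spin to rack yaw 172.59548881940165 -187.40451118059835
tool delta cm [ 0.1   0.03 14.9 ]
```

carry_out --rows '[{"delta_pos":[0.1,0,3],"spin":0},{"delta_pos":[0.1,0,6],"spin":0},{"delta_pos":[0.1,0,9],"spin":0},{"delta_pos":[0.1,0,12],"spin":0},{"delta_pos":[0.1,0,13.8],"spin":0},{"delta_pos":[0.1,0,14.7],"spin":0},{"delta_pos":[0.1,0,14.9],"spin":0},{"delta_pos":[0.1,0,14.9],"spin":0}]'

```text
clock: 37.75
ee_pos: [454.8, 314.0, 92.0]
tcp_rot: [-3.111, 0.124, -0.364]
wrist_force: [-0.0, 0.4, -0.2]
finger_gap: 79.7
gripper_force: 0.0
```

carry_out --rows '[{"delta_pos":[0,0,0],"spin":0},{"delta_pos":[0,0,0],"spin":0},{"delta_pos":[0,0,0],"spin":0},{"delta_pos":[0,0,0],"spin":0},{"delta_pos":[0,0,0],"spin":0},{"delta_pos":[0,0,0],"spin":0},{"delta_pos":[0,0,0],"spin":0},{"delta_pos":[0,0,0],"spin":0}]' --hand 1.5

```text
clock: 38.75
ee_pos: [454.8, 313.8, 92.0]
tcp_rot: [-3.111, 0.124, -0.364]
wrist_force: [-1.6, -0.9, 5.6]
finger_gap: 26.4
gripper_force: 58.9
```

```bash
python3 st.py
```

```text
38.75 q [ 0.543  0.337 -0.528  0.506 -0.121 -2.531] p [454.846 313.821  92.045] r 552.6012960028899 F [-1.633 -0.924  5.575] gap 26.385360695734466 58.91872465610504
[[ 0.97  -0.078  0.231]
 [-0.079 -0.997 -0.002]
 [ 0.23  -0.016 -0.973]] pitch 1.3715429270361992
```

carry_out --rows '[{"delta_pos":[0.2,0,-1],"spin":0},{"delta_pos":[0.7,0,-3],"spin":0},{"delta_pos":[1.4,0,-6],"spin":0},{"delta_pos":[2.3,0,-10],"spin":0},{"delta_pos":[3.3,0,-14],"spin":10},{"delta_pos":[4.2,2,-18],"spin":20},{"delta_pos":[5,6,-21],"spin":30},{"delta_pos":[6,11,-22],"spin":40}]'

```text
clock: 39.75
ee_pos: [453.8, 199.5, 320.2]
tcp_rot: [-2.806, 1.156, -0.332]
wrist_force: [1.7, -0.2, -0.3]
finger_gap: 25.8
gripper_force: 59.4
```

```bash
cat > p2.py <<'E'
from plan import *
M2=R.from_rotvec([-3.111,.124,-.364]).as_matrix();p2=np.array([454.8,313.8,92.0])
f2=M2.T@(np.array([443.5,313.8,8.])-p2);a2=M2.T@np.array([0,0,1.])
home=np.array([705.6,-41.1,97.2])
n=np.cross([-np.sin(th),np.cos(th),0],b)
E
python3 tg.py 530 -42 300; python3 - <<'E'
from p2 import *
print('axis at rack yaw',Mg@a2,'b',b,'n',n,'tcp home',home-Mg@f2)
E
```

```text
p [453.82 199.5  320.16] zcol [ 0.23 -0.   -0.97] F [ 1.71 -0.21 -0.34] 39.75 25.750589558291985
spin to rack yaw 131.6917631979309 -228.3082368020691
tool delta cm [21.93 12.25  3.76]
axis at rack yaw [-0.45 -0.02  0.89] b [-0.42 -0.02  0.91] n [0.91 0.04 0.42] tcp home [658.06 -44.56 167.28]
```

carry_out --rows '[{"delta_pos":[3,2,0],"spin":10},{"delta_pos":[6,3.5,0.5],"spin":20},{"delta_pos":[9,5,1],"spin":30},{"delta_pos":[12,7,2],"spin":40},{"delta_pos":[15,8.5,2.5],"spin":50},{"delta_pos":[18,10,3],"spin":60},{"delta_pos":[21,11.5,3.5],"spin":70},{"delta_pos":[22,12.3,3.8],"spin":80}]'

```text
clock: 40.75
ee_pos: [531.1, -43.9, 297.6]
tcp_rot: [-1.355, 2.601, -0.162]
wrist_force: [-0.1, 0.1, -2.4]
finger_gap: 26.3
gripper_force: 59.4
```

carry_out --rows '[{"delta_pos":[0,0,0],"spin":10},{"delta_pos":[0,0,0],"spin":20},{"delta_pos":[0,0,0],"spin":30},{"delta_pos":[0,0,0],"spin":40},{"delta_pos":[0,0,0],"spin":50},{"delta_pos":[0,0,0],"spin":52},{"delta_pos":[0,0,0],"spin":52},{"delta_pos":[0,0,0],"spin":52}]'

```text
clock: 41.75
ee_pos: [530.8, -42.2, 297.4]
tcp_rot: [-0.091, 2.908, -0.014]
wrist_force: [-0.8, 0.1, -1.4]
finger_gap: 26.5
gripper_force: 59.4
```

```bash
python3 tg.py 626 -45 246; python3 - <<'E'
from p2 import *
print('axis',M@a2,'off bed deg',np.degrees(np.arcsin((M@a2)@n)),(M@a2)@np.array([-np.sin(th),np.cos(th),0]))
g=np.array([658.1,-43.3,167.3])
for k in (85,20,5,0): go(g+k*b+2*n)
E
```

```text
p [530.79 -42.19 297.44] zcol [ 0.23 -0.   -0.97] F [-0.78  0.14 -1.38] 41.75 26.454039811769015
spin to rack yaw 0.9578796005501999 -359.0421203994498
tool delta cm [-8.05 -0.77  7.2 ]
axis [-0.45 -0.03  0.89] off bed deg -1.5644592671687452 -0.006895302911221658
tool delta cm [-7.84 -0.75  7.23]
tool delta cm [-9.16 -0.68 13.59]
tool delta cm [-9.47 -0.67 15.06]
tool delta cm [-9.57 -0.67 15.55]
```

carry_out --rows '[{"delta_pos":[-2,-0.2,1],"spin":1},{"delta_pos":[-4,-0.5,2.5],"spin":1},{"delta_pos":[-6,-0.75,4],"spin":1},{"delta_pos":[-7.4,-0.75,5.5],"spin":1},{"delta_pos":[-7.8,-0.75,6.8],"spin":1},{"delta_pos":[-7.8,-0.75,7.2],"spin":1},{"delta_pos":[-7.8,-0.75,7.2],"spin":1},{"delta_pos":[-7.8,-0.75,7.2],"spin":1}]'

```text
clock: 42.75
ee_pos: [623.5, -45.2, 246.0]
tcp_rot: [-0.062, 2.908, -0.011]
wrist_force: [-0.1, 0.0, -1.4]
finger_gap: 26.2
gripper_force: 59.4
```

```bash
cat > q.py <<'E'
from p2 import *
print(p,s['wrist_force'])
g=np.array([658.1,-43.3,167.3])
for k in (85,40,20,5,0,-3): go(g+k*b+2*n)
E
python3 q.py; python3 - <<'E'
from h import *
im,d,P,T,K=cam("wrist");cv2.imwrite("pics/w8.png",im[...,::-1])
E
```

```text
[623.5  -45.2  245.99] [-0.08  0.01 -1.43]
tool delta cm [-0.03  0.03  0.09]
tool delta cm [-0.95  0.09  4.5 ]
tool delta cm [-1.35  0.12  6.46]
tool delta cm [-1.65  0.14  7.92]
tool delta cm [-1.75  0.14  8.41]
tool delta cm [-1.82  0.15  8.71]
```

View pics/w8.png

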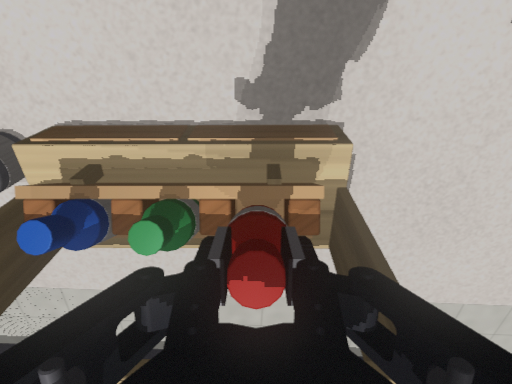

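The red bottle is at (258,255), centred over the left bay, whose rails are at about (214,215) and (304,215). Green at (150,237) and blue at (36,237) are home. I lower red along the bay.

carry_out --rows '[{"delta_pos":[-0.3,0.05,1.2],"spin":0},{"delta_pos":[-0.6,0.07,2.6],"spin":0},{"delta_pos":[-0.9,0.1,4.2],"spin":0},{"delta_pos":[-1.2,0.1,5.5],"spin":0},{"delta_pos":[-1.35,0.12,6.4],"spin":0},{"delta_pos":[-1.45,0.12,7.0],"spin":0},{"delta_pos":[-1.5,0.12,7.4],"spin":0},{"delta_pos":[-1.5,0.12,7.4],"spin":0}]'

```text
clock: 43.8
ee_pos: [655.3, -43.5, 176.8]
tcp_rot: [-0.062, 2.909, -0.011]
wrist_force: [0.2, -0.6, -1.3]
finger_gap: 26.2
gripper_force: 59.4
```

```bash
python3 q.py
```

```text
[655.3  -43.5  176.77] [ 0.17 -0.61 -1.25]
tool delta cm [ 1.47 -0.1  -7.38]
tool delta cm [ 0.56 -0.04 -2.97]
tool delta cm [ 0.16 -0.01 -1.01]
tool delta cm [-0.15  0.01  0.46]
tool delta cm [-0.25  0.02  0.95]
tool delta cm [-0.31  0.02  1.24]
```

Still free of contact at about 10 mm up. I go on slowly.

carry_out --rows '[{"delta_pos":[-0.08,0,0.3],"spin":0},{"delta_pos":[-0.15,0,0.5],"spin":0},{"delta_pos":[-0.18,0,0.65],"spin":0},{"delta_pos":[-0.2,0,0.75],"spin":0},{"delta_pos":[-0.22,0,0.85],"spin":0},{"delta_pos":[-0.23,0,0.92],"spin":0},{"delta_pos":[-0.23,0,0.98],"spin":0},{"delta_pos":[-0.23,0,0.98],"spin":0}]'

```text
clock: 44.8
ee_pos: [659.9, -43.4, 168.3]
tcp_rot: [-0.062, 2.908, -0.011]
wrist_force: [-2.2, 0.3, 5.7]
finger_gap: 26.5
gripper_force: 60.0
```

```bash
python3 q.py
```

```text
[659.91 -43.43 168.3 ] [-2.24  0.3   5.71]
tool delta cm [ 1.72 -0.1  -8.31]
tool delta cm [ 0.81 -0.03 -3.9 ]
tool delta cm [ 0.41 -0.01 -1.94]
tool delta cm [ 0.1   0.01 -0.47]
tool delta cm [0.   0.02 0.01]
tool delta cm [-0.06  0.03  0.31]
```

carry_out --rows '[{"delta_pos":[0,0,0.03],"spin":0},{"delta_pos":[0.05,0,0.05],"spin":0},{"delta_pos":[0.1,0,0.06],"spin":0},{"delta_pos":[0.14,0,0.07],"spin":0},{"delta_pos":[0.16,0,0.08],"spin":0},{"delta_pos":[0.16,0,0.08],"spin":0},{"delta_pos":[0.16,0,0.08],"spin":0},{"delta_pos":[0.16,0,0.08],"spin":0}]'

```text
clock: 45.8
ee_pos: [659.5, -43.5, 168.1]
tcp_rot: [-0.062, 2.906, -0.011]
wrist_force: [-1.4, 0.9, 9.3]
finger_gap: 26.5
gripper_force: 60.4
```

```bash
python3 q.py
```

```text
[659.46 -43.47 168.09] [-1.41  0.94  9.28]
tool delta cm [ 1.66 -0.09 -8.32]
tool delta cm [ 0.76 -0.03 -3.91]
tool delta cm [ 0.35 -0.   -1.95]
tool delta cm [ 0.05  0.02 -0.48]
tool delta cm [-0.05  0.02  0.  ]
tool delta cm [-0.11  0.03  0.3 ]
```

Foot board and bed both push back now. I release and retreat along the bay.

carry_out --rows '[{"delta_pos":[0,0,0],"spin":0},{"delta_pos":[0,0,0],"spin":0},{"delta_pos":[0,0,0],"spin":0},{"delta_pos":[0,0,0],"spin":0},{"delta_pos":[0,0,0],"spin":0},{"delta_pos":[0,0,0],"spin":0},{"delta_pos":[0,0,0],"spin":0},{"delta_pos":[0,0,0],"spin":0}]' --hand 8

```text
clock: 46.8
ee_pos: [658.3, -43.5, 166.6]
tcp_rot: [-0.062, 2.909, -0.011]
wrist_force: [0.1, -0.1, 1.3]
finger_gap: 80.3
gripper_force: 0.0
```

carry_out --rows '[{"delta_pos":[0.2,0,-1],"spin":0},{"delta_pos":[0.6,0,-3],"spin":0},{"delta_pos":[1.2,0,-6],"spin":0},{"delta_pos":[2.0,0,-9],"spin":0},{"delta_pos":[3,-2,-11],"spin":0},{"delta_pos":[4,-5,-12],"spin":0},{"delta_pos":[4,-8,-12],"spin":0},{"delta_pos":[4,-8,-12],"spin":0}]'

```text
clock: 47.8
ee_pos: [594.9, -126.7, 276.8]
tcp_rot: [-0.059, 2.907, -0.013]
wrist_force: [0.8, 0.1, 0.3]
finger_gap: 80.4
gripper_force: 0.0
```

carry_out --rows '[{"delta_pos":[0,0,0],"spin":0},{"delta_pos":[0,0,0],"spin":0},{"delta_pos":[0,0,0],"spin":0},{"delta_pos":[0,0,0],"spin":0},{"delta_pos":[0,0,0],"spin":0},{"delta_pos":[0,0,0],"spin":0},{"delta_pos":[0,0,0],"spin":0},{"delta_pos":[0,0,0],"spin":0}]'

```text
clock: 48.8
ee_pos: [595.1, -124.9, 275.1]
tcp_rot: [-0.062, 2.909, -0.011]
wrist_force: [-1.4, -0.1, 0.4]
finger_gap: 80.1
gripper_force: 0.0
```

```bash
python3 st.py|head -1; sed -i 's/(40,88)/(40,95)/;s/h\[...,1\]>120/h[...,1]>90/' caps.py; python3 caps.py w9
```

```text
48.8 q [-0.371  0.245 -0.13   0.978  0.081 -0.404] p [ 595.102 -124.877  275.145] r 608.0635518014215 F [-1.358 -0.062  0.365] gap 80.07454535037404 0.0
red 429 top centre [656.13 -44.88 195.49] [653.52 -48.81 194.34] 212
green 749 top centre [ 663.42 -128.43  197.25] [ 663.1  -128.51  197.05] 672
blue 358 top centre [ 662.39 -215.22  194.14] [ 661.16 -217.91  193.88] 179
shelf front [ -0.04 683.82] at -125 688.6399111079772 6.067787155194969
```

View pics/w9.png

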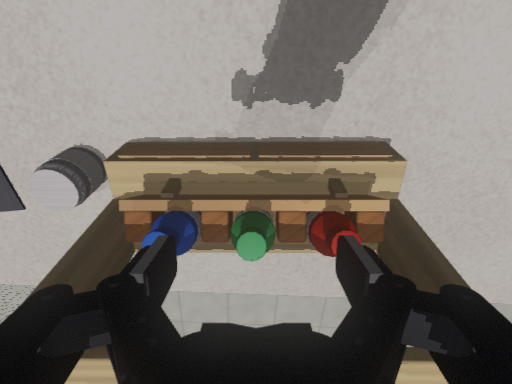

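Green at (252,243) measures home, with its cap at (663,-128,197). A finger partly hides red at (340,238), so I step back once and measure it.

carry_out --rows '[{"delta_pos":[1,2,-1],"spin":0},{"delta_pos":[2,5,-2],"spin":0},{"delta_pos":[3,8,-3],"spin":0},{"delta_pos":[3,8,-3],"spin":0},{"delta_pos":[3,8,-3],"spin":0},{"delta_pos":[3,8,-3],"spin":0},{"delta_pos":[3,8,-3],"spin":0},{"delta_pos":[3,8,-3],"spin":0}]'

```text
clock: 49.85
ee_pos: [555.8, -46.5, 296.2]
tcp_rot: [-0.061, 2.909, -0.011]
wrist_force: [-0.7, 0.2, -0.5]
finger_gap: 79.9
gripper_force: 0.0
```

```bash
python3 caps.py w10
```

```text
red 674 top centre [ 657.94 -125.96  196.81] [657.81 -45.09 196.87] 517
green 262 top centre [ 663.23 -120.48  196.72] [ 662.51 -120.9   196.98] 177
blue 865 top centre [ 667.66 -212.47  196.73] [ 667.29 -212.66  196.95] 513
shelf front [ -0.58 590.38] at -125 662.2911392318365 5.183513739404353
```

```bash
python3 -c "
from plant import bot
print(bot.job_done())"
```

```text
the job is handed in; nothing more can be done
None
```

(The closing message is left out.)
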